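# Fold the rule and the calipers and pack them in their case

### The arm

A 6-joint arm with a two-finger parallel gripper is mounted at the origin on a cart in front of the work surface, level with it; the furniture and walls round the work are solid. World frame = base frame: x ahead of the robot, y to its left, z up, the work surface at z = 0. Lengths are in m, angles in rad, forces in N, time in s.
With the tool pointing down it reaches from about 0.35 to 0.975 m from the base axis. Payload 4.9 kg.
Tool frame: the origin (TCP) lies midway between the tips of the shut fingers; the grasp point (between the pads) lies 19 mm behind it; z points along the fingers, y is the line along which they close (so a half turn about z gives the same grasp; the last joint's range is limited). The gripper opens to 85 mm and grips with 20 to 120 N. Pads are 22 mm wide; open, the fingers measure 114 mm over their backs; the gripper's body (76 mm by 85 mm) begins 54 mm behind the grasp point. The pads swing forward as they close: fully open they stand 13 mm farther back than shut.
Start: joints at [1.16, 0.053, 1.613, -0, 1.476, -0.119], TCP at [0.18, 0.599, 0.209] pointing down, gripper open.
Joint ranges: [-3.01, 3.01], [-1.01, 2.22], [0.06, 2.58], [-1.02, 4.17], [0.09, 2.62], [-3.14, 3.14]. Speed limits (rad/s): [2.57, 2.57, 3.14, 3.14, 3.14, 3.14].

### API

Orientations are given as a unit quaternion [w, x, y, z].
In Python, from plant import manip gives the robot as it stands.
- The arm moves only by the shell command python3 shift.py FILE, which reads ROWS from the file FILE. ROWS is a JSON list that holds a single list of rows (three levels of brackets), with 1 to 5 rows, each of 7 numbers: the opening from 0.0 (shut) to 1.0 (fully open), then dx, dy, dz in shares of the most that a row can go, 1 being 62.5 mm, then a rotation vector rx, ry, rz in units of 0.05 rad; each row shifts and turns the commanded pose from where the row before left it, along the tool's axes as they then stand; what a row does not reach is not made up. A row lasts 1/8 s, in which the tool goes at most 0.0625 m and 0.188 rad, less where a joint would pass 70% of its speed; a pose out of reach is approached as far as the arm can. The fingers move at their own pace and stop on an object; the grip force is fixed at half the most. Time passes only in rows, so rows that do not move let the fingers close. It prints the time, the measured TCP pose, the force, the opening and the grip force at its end. Input that does not fit is refused with a message, and nothing moves.
- manip.state(): the state, without advancing time (a new reading comes with each control period).
- manip.grab_frame(name): name is "scene" or "top" or "wrist"; returns the picture (384x512x3 uint8, red, green, blue); there is no depth.
- manip.camera_params(name): a dict with "intrinsics" (3x3 intrinsics, pixels), "xyz" and "orientation" of the camera in the world. Camera axes: x right, y down, z forward; pixel columns grow to the right and rows downward; lengths in m; the calibration is good to about 2 mm. A picture is of the moment at which its call begins: read the wrist's pose just before it. camera_params takes no time and is no camera call; for the wrist camera it gives the pose at the moment of the call.
- manip.job_done(): hands the job in; it is judged then, once.
The state is a dict: "time": time; "joint_pos": joint angles; "joint_vel": joint speeds; "joint_efforts": joint torques, N m; "tool_pos": TCP position; "tool_rot": TCP orientation; "contact_force": force on the tool from outside, world axes, zero at the start; "ft_torque": the same for the moment, N m; "gripper_width": opening from 0.0 (shut) to 1.0 (fully open); "grasp_force": force on a finger pad.
Only numpy, scipy, OpenCV 4.12 (cv2) and the standard library are available. Lean on these libraries where they do the work, as an engineer would, in place of code of your own. Each camera call takes 0.05 s, during which the arm holds its last target. There are 200 camera calls.

### The job

Put the folding rule and the bow calipers away in their open, grey-lined wooden case: fold each one fully shut first, then set it down on the floor of its own bay, the rule (standing on its edge, as it does now) in the narrower, longer bay on the left and the calipers (lying flat) in the wider, shorter bay on the right. Lay them down rather than dropping them, let go of them, and leave the mug, the bowl and the wooden rib where they stand.

Things in the scene. Friction and masses are not known exactly. Their poses are not given: they have to be found in the camera images.
- rule: Two-leaf wooden folding rule standing on edge, 130 g. Sizes in mm: leaves 160 long, 8 thick, 22 high; shut 167 x 18. Origin: underside, on the axis of the brass hinge barrel (7 radius). One leaf runs along +x on the +y side of the x axis, the other (swinging) on the -y side; z up = hinge axis. Its line of symmetry is +x when shut, else turned from +x about z by minus half the joint angle.
- rule_leaf (a joint): Opening angle of the rule, rad: 0 fully shut (a stop), grows as the second leaf swings towards the body's -y; starts 0.30 to 0.55. Light friction (0.015 N m), no spring: it stays where left. Both leaves are loose on the worktop, so squeezing them from both sides between the fingers folds the rule.
- rule_mid (a point): Point of the rule at its underside, 76 mm along the body's +x from the hinge; the middle of the shut rule.
- caliper: Aluminium bow calipers lying flat, sizes in mm: 14 thick, 160 g: two mirrored bowed legs of 9 wide bar on a pivot disc (11 radius, 16 high). Origin: underside, on the pivot axis. Shut, legs run along +x to tips 131 out, one at +y, the swinging one at -y; 39 wide with straight parallel outer faces 40 to 75 from the pivot. Line of symmetry: +x turned about z (up) by minus half the joint angle.
- caliper_leg (a joint): Opening angle of the calipers, rad: 0 is fully shut (a stop, tips together), and it grows as the second leg swings away towards the body's -y; starts 0.20 to 0.38. Same light friction as the rule, no spring.
- caliper_mid (a point): Point at the calipers' underside, 62 mm along the body's +x from the pivot; the middle of the shut calipers.
- case: Open wooden case, fixed to the worktop, in mm 210 (its x) x 180 (y) x 22 high. Origin: centre of underside. Floor 6 thick; blocks 16 high on it, from 40 to 105 either side of the middle along x, form two bays along x. Between the blocks an 80 wide well, open at its sides too, crosses the case and gives fingers room beside the things. Things may lie either way round in their bays.
- rule_bay (a point): Middle of the floor of the narrow bay (the left one seen from the robot), at y = +45 mm in the case, 6 mm above the worktop; same axes as the case. The bay is 30 mm wide along y and 184 mm long along x, and takes the shut rule standing on its edge as it does now.
- caliper_bay (a point): Middle of the floor of the wide bay (the right one), at y = -45 mm in the case, 6 mm above the worktop; same axes as the case. The bay is 36 mm wide along y and 164 mm long along x; the bowed part of the shut calipers (39 mm wide) lies in the open well.
- mug: Clay mug, 70 mm across, 90 mm high, with a handle; stands beyond the work; origin at the centre of its underside. Not to be moved.
- bowl: Small clay bowl, 100 mm across, 46 mm high; stands beyond the work; origin at the centre of its underside. Not to be moved.
- rib: Flat wooden throwing rib, 90 x 40 x 8 mm, at the front of the worktop; origin at the centre of its underside. Not to be moved.

How it is judged:
At the end, for the whole second after the job is handed in: Rule in the narrow bay, calipers in the wide bay; each shut (within 0.08 rad), resting on the bay floor (within 5 mm), flat (0.1 rad), along the bay (0.2 rad, either way round), its middle within 14 mm across and 25 mm along of the bay's middle; both at rest (value of joint each of rule_leaf, caliper_leg below 0.08 rad and x of rule_mid in the frame of rule_bay between -0.025 and 0.025 m and y of rule_mid in the frame of rule_bay between -0.014 and 0.014 m and z of rule_mid in the frame of rule_bay below 0.005 m and angle between each of rule, caliper's own z axis and vertical below 0.1 rad and angle between the x axis of each of rule, caliper and the x axis of case, either way round below 0.2 rad and linear speed of each of rule, caliper below 0.02 m/s and x of caliper_mid in the frame of caliper_bay between -0.025 and 0.025 m and y of caliper_mid in the frame of caliper_bay between -0.014 and 0.014 m and z of caliper_mid in the frame of caliper_bay below 0.005 m); the robot touches nothing.
It fails at once if the rule put down into the case while still unfolded (opened more than 0.15 rad) (value of joint rule_leaf above 0.15 rad and x of rule_mid in the frame of case between -0.1 and 0.1 m and y of rule_mid in the frame of case between -0.085 and 0.085 m and z of rule_mid in the frame of case below 0.02 m).
It fails at once if the rule dropped or thrown (faster than 0.7 m/s without being held) (linear speed of rule above 0.7 m/s and contact force between the fingers and rule below 0.3 N).
It fails at once if the calipers put down into the case while still unfolded (opened more than 0.15 rad) (value of joint caliper_leg above 0.15 rad and x of caliper_mid in the frame of case between -0.1 and 0.1 m and y of caliper_mid in the frame of case between -0.085 and 0.085 m and z of caliper_mid in the frame of case below 0.02 m).
It fails at once if the calipers dropped or thrown (faster than 0.7 m/s without being held) (linear speed of caliper above 0.7 m/s and contact force between the fingers and caliper below 0.3 N).
It fails at once if the mug, the bowl or the rib moved by more than 2 cm (distance of any of mug, bowl, rib from where it was at the start of the episode above 0.02 m).
It also fails if it takes over 58 s, if anything falls off the work surface, if the arm or the gripper's body presses on something with over 40 N, if the wrist force passes 120 N, or if a joint passes its speed limit or range.

## Working session

There is one attempt and no reset: what is moved stays moved. The work goes in short steps, Python scripts to look and compute and a shell command to move; the robot and the scene stay as the last step left them, time stands still between calls to the robot, and variables do not carry over. Pictures are saved under pics/ and viewed, at most 10 in all, crops included, and the job is handed in when it is done.

```bash
ls; mkdir -p pics; python3 - <<'E'
from plant import manip
import cv2
for n in ("top","scene"):
    im=manip.grab_frame(n); cv2.imwrite(f"pics/{n}0.png",im[:,:,::-1])
    p=manip.camera_params(n); print(n,p)
s=manip.state(); print(s["time"],s["tool_pos"],s["tool_rot"],s["gripper_width"])
E
```

```text
pics
plant.py
shift.py
top {'intrinsics': array([[422.80029956,   0.        , 259.31403661],
       [  0.        , 422.80029956, 189.95834474],
       [  0.        ,   0.        ,   1.        ]]), 'xyz': array([ 0.37676077, -0.01394471,  1.16729303]), 'orientation': array([ 0.07966682, -0.69521272,  0.71192307, -0.05914396])}
scene {'intrinsics': array([[358.32223661,   0.        , 252.42224173],
       [  0.        , 358.32223661, 193.85555721],
       [  0.        ,   0.        ,   1.        ]]), 'xyz': array([ 0.04443256, -0.5436903 ,  0.76641575]), 'orientation': array([-0.36739383,  0.84756361, -0.35366336,  0.14690106])}
0.1 [0.17953898 0.5980257  0.20808327] [-2.51544922e-04  1.45364990e-01  9.89377654e-01 -9.02150335e-04] 1.003433224954465
```

View pics/top0.png

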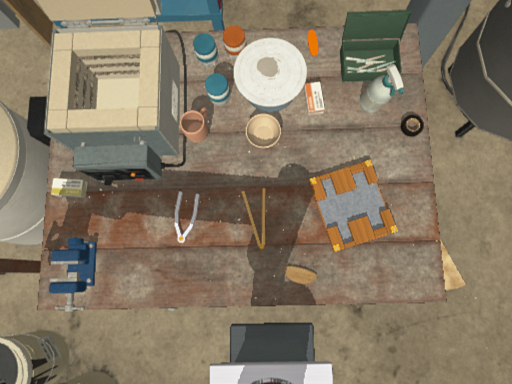

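The top view shows the calipers with their pivot near (181,239) and the legs going up. The rule's hinge is near (262,246) with its leaves going up. The case is at (353,205), the rib at (300,274), the bowl at (263,131) and the mug at (195,125). I'll enlarge the work area next.

```bash
cat > h.py <<'E'
import numpy as np, cv2
from scipy.spatial.transform import Rotation as R
from plant import manip
def rot(q): return R.from_quat([q[1],q[2],q[3],q[0]])
def ray(n,uv,z,p=None):
    p=p or manip.camera_params(n); uv=np.atleast_2d(uv).astype(float)
    d=np.c_[uv,np.ones(len(uv))]@np.linalg.inv(p["intrinsics"]).T
    d=rot(p["orientation"]).apply(d); c=np.array(p["xyz"])
    return c+d*((z-c[2])/d[:,2])[:,None]
def proj(n,P,p=None):
    p=p or manip.camera_params(n)
    q=rot(p["orientation"]).inv().apply(np.atleast_2d(P)-np.array(p["xyz"]))
    q=q@p["intrinsics"].T; return q[:,:2]/q[:,2:]
E
python3 - <<'E'
import cv2
im=cv2.imread("pics/top0.png")[155:290,160:410]
cv2.imwrite("pics/crop0.png",cv2.resize(im,None,fx=3.2,fy=3.2,interpolation=cv2.INTER_CUBIC))
hsv=cv2.cvtColor(im,cv2.COLOR_BGR2HSV)
for n,(u,v) in dict(rule=(246,205),rule2=(264,205),cal=(178,210),cal2=(194,215),wood=(220,215),caseblk=(370,175),floor=(350,205),corner=(371,164),pivot=(181,239)).items(): print(n,hsv[v-155,u-160])
E
```

```text
rule [ 18 143 166]
rule2 [ 18 136 148]
cal [ 10   6 122]
cal2 [135   3 161]
wood [ 13 104  86]
caseblk [ 15 177 171]
floor [ 96   9 149]
corner [ 21 176 231]
pivot [ 21 208 229]
```

View pics/crop0.png

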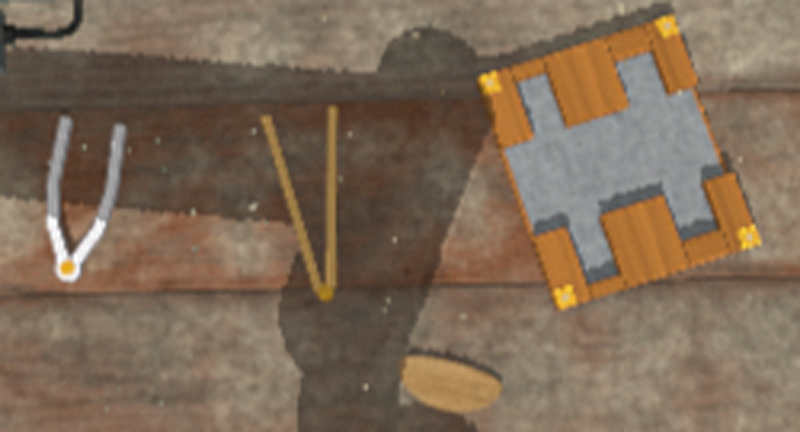

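The crop shows the four yellow case corners. They sit at about (490,82), (667,27), (749,237) and (566,296) in crop pixels. The rule's V has its apex at (326,293) and tips at (266,120) and (333,110). The caliper pivot is at (67,268), with leg tips at (66,118) and (120,127).

```bash
cat > measure.py <<'E'
from h import *
im=cv2.imread("pics/top0.png"); hsv=cv2.cvtColor(im,cv2.COLOR_BGR2HSV)
def pts(m,x0,y0,x1,y1):
    v,u=np.nonzero(m[y0:y1,x0:x1]); return np.c_[u+x0,v+y0].astype(np.float32)
T=lambda uv,z: ray("top",uv,z)[:,:2]
deg=np.degrees
# case: outer silhouette rectangle from corner plates (top, z=.022)
yel=cv2.inRange(hsv,(18,150,190),(28,255,255))
C=[]
for cx,cy in [(490,82),(667,27),(749,237),(566,296)]:
    u,v=int(cx/3.2+160),int(cy/3.2+155); p=pts(yel,u-6,v-6,u+7,v+7); C.append(T(p.mean(0),.022)[0])
C=np.array(C); cc=C.mean(0); print("corners",C.round(4).tolist())
ax=(C[0]+C[1]-C[2]-C[3])/2; ay=(C[0]+C[3]-C[1]-C[2])/2
print("case",cc,"sizes",np.linalg.norm(ax),np.linalg.norm(ay),"yaw",deg(np.arctan2(ax[1],ax[0])),deg(np.arctan2(-ay[0],ay[1])))
# rule
m=cv2.inRange(hsv,(15,115,105),(25,255,255)); p=pts(m,238,184,272,252)
P=T(p,.022)
h=T([[326/3.2+160,293/3.2+155]],.022)[0]; print("rule hinge guess",h,len(P))
far=P[P[:,0]>h[0]+.04]; b=np.arctan2((far-h)[:,1],(far-h)[:,0]); cut=(b.max()+b.min())/2
L=[]
for s in (b>cut,b<=cut):
    vx,vy,x0,y0=cv2.fitLine(far[s].astype(np.float32),cv2.DIST_HUBER,0,.001,.001).ravel(); 
    if vx<0: vx,vy=-vx,-vy
    L.append((np.array([x0,y0]),np.array([vx,vy]),s.sum())); print("leaf",deg(np.arctan2(vy,vx)),x0,y0,s.sum(),far[s][:,0].max())
a=np.linalg.solve(np.c_[L[0][1],-L[1][1]],L[1][0]-L[0][0]); X=L[0][0]+a[0]*L[0][1]; print("line crossing",X)
# caliper
m=cv2.inRange(hsv,(0,0,100),(180,45,255)); p=pts(m,170,185,205,246); P=T(p,.014)
y=pts(yel,174,232,189,246); pv=T(y.mean(0),.016)[0]; print("pivot",pv,len(P))
r=P-pv; d=np.hypot(*r.T); b=np.arctan2(r[:,1],r[:,0])
for lo,hi in ((.04,.06),(.06,.08),(.08,.1),(.1,.12),(.12,.14)):
    s=(d>lo)&(d<hi); c=(b[s].max()+b[s].min())/2; print(lo,hi,[ (deg(np.median(b[s][k])).round(1),(np.median(d[s][k])*np.sin(np.median(b[s][k])-c)).round(4)) for k in (b[s]>c,b[s]<=c)])
print("reach",d.max())
S=manip.state(); M=rot(S["tool_rot"]).as_matrix(); print(M.round(3))
E
python3 measure.py
```

```text
corners [[0.6286, -0.1321], [0.674, -0.2864], [0.4902, -0.3413], [0.4437, -0.1849]]
case [ 0.5591291  -0.23619627] sizes 0.19207564252150625 0.1620318277109895 yaw 16.279326944006513 16.497960710903342
rule hinge guess [0.44989865 0.01340224] 388
leaf 16.13836 0.5483799 0.0479115 141 0.6037850246521257
leaf -1.7223016 0.5518844 0.00790674 135 0.6106052836910556
line crossing [0.42347163 0.01176797]
pivot [0.47800229 0.23536933] 451
0.04 0.06 [(np.float64(15.2), np.float64(0.0213)), (np.float64(-35.7), np.float64(-0.0209))]
0.06 0.08 [(np.float64(11.2), np.float64(0.0246)), (np.float64(-30.4), np.float64(-0.025))]
0.08 0.1 [(np.float64(7.1), np.float64(0.0258)), (np.float64(-25.9), np.float64(-0.0251))]
0.1 0.12 [(np.float64(3.4), np.float64(0.0239)), (np.float64(-22.2), np.float64(-0.0247))]
0.12 0.14 [(np.float64(1.8), np.float64(0.0243)), (np.float64(-20.2), np.float64(-0.0237))]
reach 0.13219879791545489
[[-0.958  0.288 -0.001]
 [ 0.288  0.958 -0.002]
 [ 0.    -0.002 -1.   ]]
```

```bash
cat > to.py <<'E'
# to.py x y z axis_deg : rotation vector, then the translation in the turned tool axes
import sys; from h import *
x,y,z,a=map(float,sys.argv[1:5]); s=manip.state(); M=rot(s["tool_rot"])
yy=np.radians(a+90); ty=np.array([np.cos(yy),np.sin(yy),0]); tz=np.array([0,0,-1.]); 
G=min((R.from_matrix(np.c_[np.cross(k*ty,tz),k*ty,tz]) for k in (1,-1)),key=lambda g:(M.inv()*g).magnitude())
d=np.array([x,y,z])-s["tool_pos"]
print("t",s["time"],"rot",(M.inv()*G).as_rotvec().round(4),"then",G.inv().apply(d).round(4),"joints",np.round(s["joint_pos"],2),"F",np.round(s["contact_force"],1),"w",round(s["gripper_width"],3),"g",round(s["grasp_force"],1))
E
python3 to.py 0.5372 0.2255 0.12 -9.5
```

```text
t 0.1 rot [-0.0018 -0.0004 -0.126 ] then [-0.4142 -0.3084  0.0881] joints [ 1.16  0.05  1.61  0.    1.48 -0.12] F [-0.3 -0.3 -0.3] w 1.003 g 0.0
```
Distance 0.524 → 9 rows. Row max 0.0625: direction: (-0.414,-0.308,0.088)/9= (-.046,-.0343,.0098)=0.0582. Keep z high until near: go horizontally first.

Careful with the scale: shifts go in shares of 62.5 mm and turns go in units of 0.05 rad. That gives: -0.046 m is -0.736, -0.034 m is -0.544, -0.126 rad is -2.52.

```bash
echo '[[[1, 0, 0, 0, 0, 0, -2.52], [1, -0.736, -0.544, 0, 0, 0, 0], [1, -0.736, -0.544, 0, 0, 0, 0], [1, -0.736, -0.544, 0, 0, 0, 0], [1, -0.736, -0.544, 0, 0, 0, 0]]]' > mv.in && python3 shift.py mv.in; echo '[[[1, -0.736, -0.544, 0, 0, 0, 0], [1, -0.736, -0.544, 0.32, 0, 0, 0], [1, -0.736, -0.544, 0.32, 0, 0, 0], [1, -0.736, -0.544, 0.48, 0, 0, 0], [1, 0, 0, 0, 0, 0, 0]]]' > mv.in && python3 shift.py mv.in; python3 to.py 0.5372 0.2255 0.12 -9.5
```

```text
time: 0.72
tool_pos: [0.3396, 0.4325, 0.2087]
tool_rot: [-0.0, 0.083, 0.997, -0.0]
contact_force: [0.6, 0.1, 0.3]
gripper_width: 1.002
grasp_force: 0.0
time: 1.35
tool_pos: [0.4964, 0.2674, 0.1365]
tool_rot: [-0.003, 0.085, 0.996, -0.002]
contact_force: [-0.0, 0.1, -0.1]
gripper_width: 0.997
grasp_force: 0.0
t 1.35 rot [-0.0036 -0.0052 -0.0052] then [-0.0471 -0.0346  0.0165] joints [ 0.36 -0.03  1.82 -0.    1.36 -1.04] F [-0.   0.1 -0.1] w 0.997 g 0.0
```

Scaled: -0.047 m is -0.752, -0.0346 m is -0.5536, -0.005 rad is -0.1.

```bash
echo '[[[1, -0.752, -0.5536, 0, -0.06, -0.1, -0.1], [1, 0, 0, 0, 0, 0, 0], [1, 0, 0, 0, 0, 0, 0]]]' > mv.in && python3 shift.py mv.in; python3 - <<'E'
from h import *
p=manip.camera_params("wrist"); im=manip.grab_frame("wrist"); cv2.imwrite("pics/w1.png",im[:,:,::-1])
pv=np.array([.478,.2354]); a=np.radians(-9.5); A=np.array([np.cos(a),np.sin(a)])
print(p["xyz"],proj("wrist",[[*pv,.016],[*(pv+.06*A),.014],[*(pv+.131*A),.014]],p))
E
python3 to.py 0.5372 0.2255 0.12 -9.5
```

```text
time: 1.72
tool_pos: [0.5367, 0.2298, 0.1404]
tool_rot: [0.002, 0.08, 0.997, 0.002]
contact_force: [-0.5, 0.0, -0.3]
gripper_width: 1.001
grasp_force: 0.0
[0.45655617 0.24305437 0.30342171] [[251.10642376 115.30826581]
 [251.09310934 181.41278189]
 [251.04628418 249.70033229]]
t 1.775 rot [0.0034 0.0046 0.0062] then [-0.0015 -0.0044  0.0204] joints [ 0.28  0.    1.78  0.    1.35 -1.13] F [-0.1 -0.3 -0.1] w 1.002 g 0.0
```

View pics/w1.png

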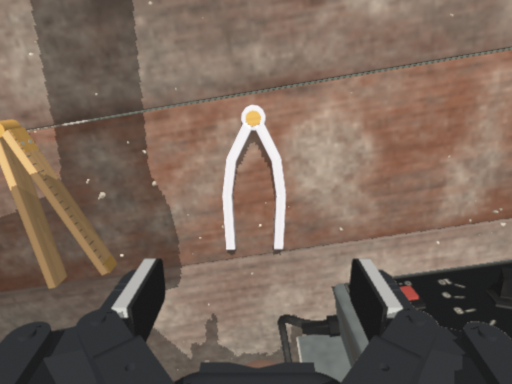

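The wrist view shows the caliper pivot at (253,118) and the tips at (231,249) and (279,248). That is within 3 px of the prediction, so the calipers are centred between the fingers. I'll go down and squeeze.

```bash
echo '[[[1, -0.032, -0.016, 0.72, 0.06, 0.1, 0.1], [1, 0, 0, 0.72, 0, 0, 0], [1, 0, 0, 0.56, 0, 0, 0], [1, 0, 0, 0, 0, 0, 0], [1, 0, 0, 0, 0, 0, 0]]]' > mv.in && python3 shift.py mv.in; python3 to.py 0.5388 0.2285 0.004 -9.5
```

```text
time: 2.4
tool_pos: [0.5399, 0.2289, 0.0169]
tool_rot: [0.001, 0.082, 0.997, 0.0]
contact_force: [0.1, -0.3, 1.2]
gripper_width: 0.997
grasp_force: 0.0
t 2.4 rot [0.0011 0.0021 0.0012] then [ 0.0011 -0.0006  0.0129] joints [ 0.27  0.16  1.84  0.    1.14 -1.13] F [ 0.1 -0.3  1.2] w 0.997 g 0.0
```

```bash
echo '[[[1, 0, 0, 0.192, 0, 0, 0], [0.7, 0, 0, 0, 0, 0, 0], [0.6, 0, 0, 0, 0, 0, 0], [0, 0, 0, 0, 0, 0, 0], [0, 0, 0, 0, 0, 0, 0]]]' > mv.in && python3 shift.py mv.in; echo '[[[0, 0, 0, 0, 0, 0, 0], [0, 0, 0, 0, 0, 0, 0], [0, 0, 0, 0, 0, 0, 0]]]' > mv.in && python3 shift.py mv.in; python3 to.py 0.5388 0.2285 0.005 -9.5
```

```text
time: 3.02
tool_pos: [0.5395, 0.2278, 0.0035]
tool_rot: [0.0, 0.083, 0.997, 0.0]
contact_force: [0.2, 0.4, -0.8]
gripper_width: 0.182
grasp_force: 0.0
time: 3.4
tool_pos: [0.5393, 0.2278, 0.0032]
tool_rot: [-0.0, 0.083, 0.997, -0.0]
contact_force: [-0.8, -0.2, 0.4]
gripper_width: 0.0
grasp_force: 0.0
t 3.4 rot [-0. -0.  0.] then [ 0.0006  0.0006 -0.0018] joints [ 0.27  0.18  1.85 -0.    1.12 -1.13] F [-0.8 -0.2  0.4] w 0.0 g 0.0
```

The fingers closed on nothing, so I'll look before doing anything else.

```bash
python3 - <<'E'
from h import *
a=manip.grab_frame("wrist")[:,:,::-1]; b=manip.grab_frame("top")[150:290,140:410,::-1]
b=cv2.resize(b,(512,266),interpolation=cv2.INTER_CUBIC)
cv2.imwrite("pics/c2.png",cv2.resize(np.vstack([a[60:],b]),(512,590)))
E
```

```text
(no output)
```

View pics/c2.png

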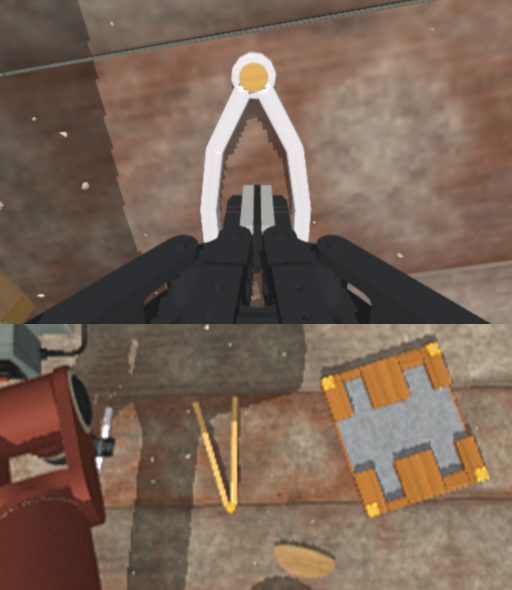

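The wrist half shows the fingers shut in the gap between the legs at about (257,210), with the pivot at (253,77) in the crop. The open fingertips had passed over the legs, so next time they must start lower. I'll lift, open partly and measure again.

Scaled: -0.06 m is -0.96, -0.04 m is -0.64.

```bash
echo '[[[0, 0, 0, -0.64, 0, 0, 0], [0.8, 0, 0, -0.96, 0, 0, 0], [0.8, 0, 0, 0, 0, 0, 0], [0.8, 0, 0, 0, 0, 0, 0]]]' > mv.in && python3 shift.py mv.in; cat > cal.py <<'E'
from h import *
p=manip.camera_params("wrist"); im=manip.grab_frame("wrist")[:,:,::-1]; hsv=cv2.cvtColor(np.ascontiguousarray(im),cv2.COLOR_BGR2HSV)
m=cv2.inRange(hsv,(0,0,200),(180,45,255)); yel=cv2.inRange(hsv,(15,120,180),(30,255,255)); yel[:,:150]=0
v,u=np.nonzero(yel[60:200]); pu=np.median(u),np.median(v)+60; pv=ray("wrist",pu,.016,p)[0,:2]
n,l,st,ce=cv2.connectedComponentsWithStats(cv2.bitwise_or(m,yel)); k=l[int(pu[1]),int(pu[0])]
v,u=np.nonzero(l==k); P=ray("wrist",np.c_[u,v],.014,p)[:,:2]; r=P-pv; d=np.hypot(*r.T); b=np.degrees(np.arctan2(r[:,1],r[:,0]))
print("pivot px",pu,"xy",pv.round(4),"max r",d.max().round(4))
for lo in (.04,.05,.06,.07,.08,.1,.12):
    s=(d>lo)&(d<lo+.006)
    if s.any(): print(lo,"bearing",b[s].min().round(1),b[s].max().round(1),"mid",((b[s].min()+b[s].max())/2).round(2),"outer width",(2*(lo+.003)*np.sin(np.radians((b[s].max()-b[s].min())/2))).round(4))
E
python3 cal.py; python3 to.py 0.5388 0.2285 0.004 -9.5
```

```text
time: 4.0
tool_pos: [0.5392, 0.2278, 0.1032]
tool_rot: [0.0, 0.083, 0.997, 0.0]
contact_force: [-0.6, -0.1, -0.4]
gripper_width: 0.641
grasp_force: 0.0
pivot px (np.float64(254.0), np.float64(119.0)) xy [0.4804 0.2362] max r 0.1297
0.04 bearing -43.5 26.8 mid -8.36 outer width 0.0495
0.05 bearing -39.5 22.4 mid -8.56 outer width 0.0545
0.06 bearing -35.3 18.2 mid -8.55 outer width 0.0566
0.07 bearing -32.5 15.7 mid -8.37 outer width 0.0596
0.08 bearing -29.7 13.0 mid -8.38 outer width 0.0605
0.1 bearing -25.5 7.7 mid -8.9 outer width 0.0588
0.12 bearing -22.2 4.8 mid -8.74 outer width 0.0574
t 4.05 rot [-0.0009 -0.0019  0.    ] then [-0.0003  0.001   0.0979] joints [ 0.27  0.05  1.8  -0.    1.29 -1.13] F [-0.1  0.5 -0.2] w 0.723 g 0.0
```

Scaled: 0.05 m is 0.8, 0.045 m is 0.72, -0.016 rad is -0.32.

```bash
echo '[[[0.85, 0, 0, 0.8, 0, 0, -0.32], [0.85, -0.008, 0, 0.72, 0, 0, 0], [0.85, 0, 0, 0.128, 0, 0, 0], [0.85, 0, 0, 0, 0, 0, 0]]]' > mv.in && python3 shift.py mv.in;  echo '[[[0.85, 0, 0, 0.032, 0, 0, 0], [0.85, 0, 0, 0, 0, 0, 0]]]' > mv.in && python3 shift.py mv.in; python3 to.py 0.5397 0.2272 0.000 -8.6;
```

```text
time: 4.55
tool_pos: [0.5391, 0.2275, -0.0006]
tool_rot: [-0.001, 0.075, 0.997, -0.0]
contact_force: [0.3, -0.8, -0.6]
gripper_width: 0.854
grasp_force: 0.0
time: 4.8
tool_pos: [0.5411, 0.2281, -0.0]
tool_rot: [0.001, 0.075, 0.997, 0.001]
contact_force: [-0.2, 0.3, -0.4]
gripper_width: 0.848
grasp_force: 0.0
t 4.8 rot [0.0012 0.0027 0.0003] then [ 0.0012 -0.0011 -0.    ] joints [ 0.27  0.18  1.85 -0.    1.11 -1.15] F [-0.2  0.3 -0.4] w 0.848 g 0.0
```

Scaled: 0.003 m is 0.048.

```bash
echo '[[[0.85, 0, 0, 0.048, 0, 0, 0], [0.85, 0, 0, 0, 0, 0, 0]]]' > mv.in && python3 shift.py mv.in; echo '[[[0.85, 0, 0, 0.032, 0, 0, 0], [0.85, 0, 0, 0, 0, 0, 0]]]' > mv.in && python3 shift.py mv.in; python3 to.py 0.5397 0.2272 0.000 -8.6;
```

```text
time: 5.05
tool_pos: [0.5398, 0.2277, -0.0046]
tool_rot: [0.0, 0.075, 0.997, 0.0]
contact_force: [-0.3, -0.7, -0.1]
gripper_width: 0.847
grasp_force: 0.0
time: 5.3
tool_pos: [0.5395, 0.2277, -0.0071]
tool_rot: [-0.0, 0.075, 0.997, -0.0]
contact_force: [-0.4, -0.7, -0.3]
gripper_width: 0.851
grasp_force: 0.0
t 5.3 rot [-0.0002 -0.0004  0.0003] then [-0.0002 -0.0004 -0.0071] joints [ 0.27  0.19  1.85 -0.    1.1  -1.15] F [-0.4 -0.7 -0.3] w 0.851 g 0.0
```

```bash
echo '[[[0.75, 0, 0, 0, 0, 0, 0], [0.75, 0, 0, 0, 0, 0, 0]]]' > mv.in && python3 shift.py mv.in; echo '[[[0.68, 0, 0, 0, 0, 0, 0], [0.68, 0, 0, 0, 0, 0, 0]]]' > mv.in && python3 shift.py mv.in
```

```text
time: 5.55
tool_pos: [0.5398, 0.2277, -0.0068]
tool_rot: [0.0, 0.075, 0.997, -0.0]
contact_force: [-0.7, 0.1, -0.5]
gripper_width: 0.752
grasp_force: 0.0
time: 5.8
tool_pos: [0.5398, 0.2277, -0.0068]
tool_rot: [-0.0, 0.075, 0.997, 0.0]
contact_force: [0.5, -0.1, 0.1]
gripper_width: 0.679
grasp_force: 0.0
```

Scaled: -0.001 m is -0.016.

```bash
echo '[[[0.6, 0, 0, 0, 0, 0, 0], [0.6, 0, 0, 0, 0, 0, 0]]]' > mv.in && python3 shift.py mv.in; echo '[[[0.52, 0, 0, -0.016, 0, 0, 0], [0.52, 0, 0, 0, 0, 0, 0]]]' > mv.in && python3 shift.py mv.in
```

```text
time: 6.05
tool_pos: [0.5398, 0.2277, -0.0068]
tool_rot: [0.0, 0.075, 0.997, -0.0]
contact_force: [-1.0, -1.1, -1.0]
gripper_width: 0.604
grasp_force: 0.0
time: 6.3
tool_pos: [0.5399, 0.2278, -0.0057]
tool_rot: [0.0, 0.075, 0.997, 0.0]
contact_force: [0.1, 0.7, -0.7]
gripper_width: 0.52
grasp_force: 0.0
```

```bash
python3 cal.py; python3 - <<'E'
from h import *
a=manip.grab_frame("wrist")[60:,:,::-1]; cv2.imwrite("pics/w3.png",a)
E
```

```text
pivot px (np.float64(255.0), np.float64(138.0)) xy [0.4801 0.2367] max r 0.0754
0.04 bearing -43.9 25.9 mid -8.99 outer width 0.0493
0.05 bearing -39.4 21.4 mid -8.99 outer width 0.0536
0.06 bearing -28.9 12.9 mid -7.97 outer width 0.045
0.07 bearing 8.0 9.5 mid 8.72 outer width 0.0019
```

View pics/w3.png

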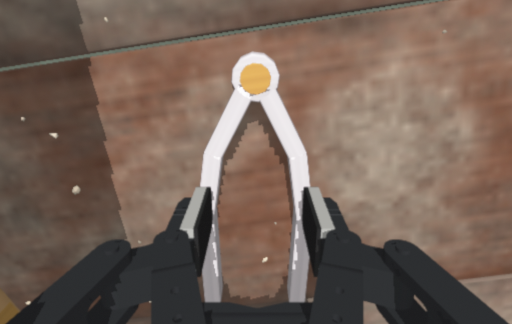

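The view shows the pads' near tips at about (210,187) and (303,187). They lie over the legs, whose outer edges are at x≈203 and 307. I'll work out the tips' true height from these pixels.

```bash
python3 - <<'E'
from h import *
s=manip.state(); M=rot(s["tool_rot"]); t=np.array(s["tool_pos"]); p=manip.camera_params("wrist")
for b in (0,.005,.01,.015,.02,.025):
  for w in (.044,.056): print(b,w,proj("wrist",t+M.apply([[.011,-w/2,-b],[.011,w/2,-b]]),p).round(0).tolist())
E
```

```text
0 0.044 [[215.0, 223.0], [295.0, 223.0]]
0 0.056 [[204.0, 223.0], [306.0, 223.0]]
0.005 0.044 [[214.0, 227.0], [297.0, 227.0]]
0.005 0.056 [[203.0, 227.0], [308.0, 227.0]]
0.01 0.044 [[213.0, 231.0], [298.0, 231.0]]
0.01 0.056 [[201.0, 231.0], [309.0, 231.0]]
0.015 0.044 [[212.0, 235.0], [299.0, 235.0]]
0.015 0.056 [[200.0, 235.0], [311.0, 235.0]]
0.02 0.044 [[210.0, 239.0], [300.0, 239.0]]
0.02 0.056 [[198.0, 239.0], [312.0, 239.0]]
0.025 0.044 [[209.0, 244.0], [301.0, 244.0]]
0.025 0.056 [[196.0, 244.0], [314.0, 244.0]]
```

Scaled: 0.003 m is 0.048.

```bash
echo '[[[0.8, 0, 0, 0, 0, 0, 0], [0.8, 0, 0, 0, 0, 0, 0], [0.8, 0, 0, 0.048, 0, 0, 0], [0.8, 0, 0, 0, 0, 0, 0]]]' > mv.in && python3 shift.py mv.in; echo '[[[0.8, 0, 0, 0.048, 0, 0, 0], [0.8, 0, 0, 0, 0, 0, 0]]]' > mv.in && python3 shift.py mv.in;echo '[[[0.8, 0, 0, 0.048, 0, 0, 0], [0.8, 0, 0, 0, 0, 0, 0]]]' > mv.in && python3 shift.py mv.in
```

```text
time: 6.9
tool_pos: [0.5394, 0.2276, -0.0093]
tool_rot: [-0.0, 0.075, 0.997, -0.0]
contact_force: [-1.1, 0.5, -0.7]
gripper_width: 0.802
grasp_force: 0.0
time: 7.15
tool_pos: [0.5395, 0.2276, -0.0122]
tool_rot: [-0.0, 0.075, 0.997, -0.0]
contact_force: [0.9, 0.2, 0.3]
gripper_width: 0.801
grasp_force: 0.0
time: 7.4
tool_pos: [0.5395, 0.2277, -0.0151]
tool_rot: [-0.0, 0.075, 0.997, -0.0]
contact_force: [0.5, 0.8, -0.1]
gripper_width: 0.805
grasp_force: 0.0
```

```bash
for i in 1 2 3; do echo '[[[0.8, 0, 0, 0.048, 0, 0, 0], [0.8, 0, 0, 0, 0, 0, 0]]]' > mv.in && python3 shift.py mv.in | grep -E "pos|force:"; done
```

```text
tool_pos: [0.5395, 0.2276, -0.0182]
contact_force: [-0.2, -0.2, 0.1]
grasp_force: 0.0
tool_pos: [0.5395, 0.2276, -0.0212]
contact_force: [-0.5, -0.0, 0.2]
grasp_force: 0.0
tool_pos: [0.5395, 0.2277, -0.0242]
contact_force: [0.1, -0.0, 0.5]
grasp_force: 0.0
```

Still no contact, which agrees with the image: the tips sit about 25 mm behind the reported TCP. They should now be about 5 mm above the worktop and outside the legs, so I'll close step by step.

```bash
echo '[[[0.65, 0, 0, 0, 0, 0, 0], [0.65, 0, 0, 0, 0, 0, 0], [0.58, 0, 0, 0, 0, 0, 0], [0.58, 0, 0, 0, 0, 0, 0]]]' > mv.in && python3 shift.py mv.in; python3 cal.py; python3 - <<'E'
from h import *
a=manip.grab_frame("wrist")[60:,:,::-1]; cv2.imwrite("pics/w4.png",a)
E
```

```text
time: 8.65
tool_pos: [0.5401, 0.2278, -0.0235]
tool_rot: [0.0, 0.075, 0.997, 0.0]
contact_force: [-0.6, 0.0, 1.1]
gripper_width: 0.578
grasp_force: 1.0
pivot px (np.float64(255.0), np.float64(141.0)) xy [0.4789 0.2371] max r 0.1074
0.04 bearing -38.5 22.6 mid -7.95 outer width 0.0437
0.05 bearing -33.6 17.9 mid -7.85 outer width 0.046
0.06 bearing -30.2 14.3 mid -7.96 outer width 0.0478
0.07 bearing -27.5 11.8 mid -7.87 outer width 0.0491
0.08 bearing -25.1 9.2 mid -7.95 outer width 0.0489
0.1 bearing -19.5 0.8 mid -9.34 outer width 0.0364
```

View pics/w4.png

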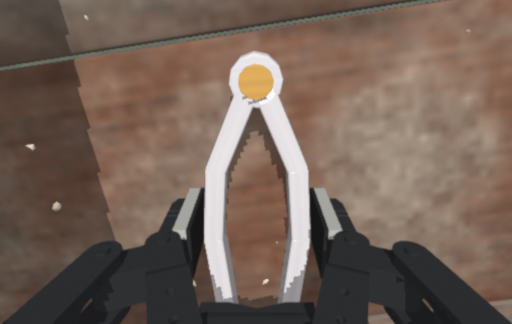

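The pads now sit outside both legs at x≈205 and 310, and the legs are folding: the outer width is down to 48 mm. I'll keep closing.

```bash
echo '[[[0.5, 0, 0, 0, 0, 0, 0], [0.5, 0, 0, 0, 0, 0, 0]]]' > mv.in && python3 shift.py mv.in; echo '[[[0.4, 0, 0, -0.016, 0, 0, 0], [0.3, 0, 0, 0, 0, 0, 0], [0, 0, 0, 0, 0, 0, 0], [0, 0, 0, 0, 0, 0, 0]]]' > mv.in && python3 shift.py mv.in
```

```text
time: 9.0
tool_pos: [0.54, 0.2278, -0.0237]
tool_rot: [0.0, 0.075, 0.997, 0.0]
contact_force: [0.2, 0.7, 1.3]
gripper_width: 0.501
grasp_force: 1.0
time: 9.5
tool_pos: [0.5395, 0.2276, -0.023]
tool_rot: [-0.0, 0.075, 0.997, -0.0]
contact_force: [-0.1, -0.0, 1.6]
gripper_width: 0.432
grasp_force: 62.9
```

Gripped and shut, at 63 N. I'll lift and carry the calipers to the wide bay.

```bash
echo '[[[0, 0, 0, -0.32, 0, 0, 0], [0, 0, 0, -0.64, 0, 0, -2], [0, 0, 0, -0.48, 0, 0, -3.6], [0, 0, 0, 0, 0, 0, -3.12], [0, 0, 0, 0, 0, 0, 0]]]' > mv.in && python3 shift.py mv.in; python3 to.py 0.5705 -0.2798 0.07 16.4
```

```text
time: 10.12
tool_pos: [0.5401, 0.2278, 0.0685]
tool_rot: [0.001, -0.142, 0.99, 0.0]
contact_force: [0.3, 0.3, -2.3]
gripper_width: 0.433
grasp_force: 62.0
t 10.125 rot [-0.      0.0015 -0.0018] then [ 0.1141 -0.4956 -0.0015] joints [ 0.27  0.09  1.82 -0.    1.23 -1.58] F [ 0.3  0.3 -2.3] w 0.433 g 62.0
```

Scaled: -0.055 m is -0.88, 0.0127 m is 0.2032.

```bash
echo '[[[0, 0.112, -0.48, 0, 0, 0, 0], [0, 0.2032, -0.88, 0, 0, 0, 0], [0, 0.2032, -0.88, 0, 0, 0, 0], [0, 0.2032, -0.88, 0, 0, 0, 0], [0, 0.2032, -0.88, 0, 0, 0, 0]]]' > mv.in && python3 shift.py mv.in; echo '[[[0, 0.2032, -0.88, 0, 0, 0, 0], [0, 0.2032, -0.88, 0, 0, 0, 0], [0, 0.2032, -0.88, 0, 0, 0, 0], [0, 0.192, -0.8, 0, 0, 0, 0], [0, 0.096, -0.48, 0, 0, 0, 0]]]' > mv.in && python3 shift.py mv.in; echo '[[[0, 0, 0, 0, 0, 0, 0], [0, 0, 0, 0, 0, 0, 0]]]' > mv.in && python3 shift.py mv.in; python3 to.py 0.5705 -0.2798 0.07 16.4
```

```text
time: 10.75
tool_pos: [0.5543, -0.03, 0.0669]
tool_rot: [-0.0, -0.141, 0.99, 0.0]
contact_force: [-0.0, -0.1, -1.6]
gripper_width: 0.429
grasp_force: 61.9
time: 11.38
tool_pos: [0.5695, -0.2816, 0.0667]
tool_rot: [-0.0, -0.14, 0.99, 0.0]
contact_force: [0.3, 0.2, -1.1]
gripper_width: 0.434
grasp_force: 62.0
time: 11.62
tool_pos: [0.5697, -0.2784, 0.0665]
tool_rot: [-0.001, -0.142, 0.99, 0.001]
contact_force: [-0.2, 0.1, -1.5]
gripper_width: 0.434
grasp_force: 61.9
t 11.625 rot [ 0.0016 -0.0009 -0.0013] then [-0.0004 -0.0015 -0.0035] joints [-0.57  0.2   1.7   0.    1.24 -2.43] F [-0.2  0.1 -1.5] w 0.434 g 61.9
```

```bash
cat > over.py <<'E'
import sys; from h import *
p=manip.camera_params("wrist"); im=np.ascontiguousarray(manip.grab_frame("wrist")[:,:,::-1])
c=np.array([.5591,-.2362]); a=np.radians(16.4); A=np.array([[np.cos(a),-np.sin(a)],[np.sin(a),np.cos(a)]])
for y,hw,hl in ((-.045,.018,.082),(.045,.015,.092)):
    q=[[*(c+A@[i*hl,y+j*hw]),.022] for i,j in ((-1,-1),(-1,1),(1,1),(1,-1))]
    cv2.polylines(im,[proj("wrist",q,p).round().astype(int)],True,(0,255,0),1)
cv2.imwrite(sys.argv[1],im)
E
python3 over.py pics/w5.png
```

```text
(no output)
```

View pics/w5.png

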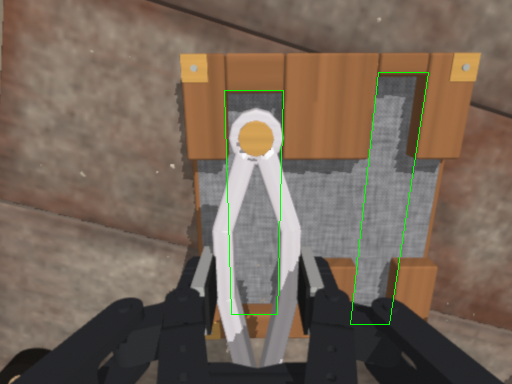

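The green outlines of both bays match the picture: the wide bay runs from x=225 to 285 at its near end and starts at row 91. The caliper pivot is at (256,137), centred in the wide bay. I'll check its position along the bay by casting a ray at the held height.

```bash
python3 - <<'E'
from h import *
c=np.array([.5591,-.2362]); a=np.radians(16.4); A=np.array([[np.cos(a),-np.sin(a)],[np.sin(a),np.cos(a)]])
for z in (.09,.1065): print(z,A.T@(ray("wrist",[256,137],z)[0,:2]-c))
t=np.array(manip.state()["tool_pos"])[:2]; print("tcp",A.T@(t-c))
E
```

```text
0.09 [-0.06236247 -0.04302597]
0.1065 [-0.06462226 -0.04299578]
tcp [-0.00153826 -0.04314742]
```

Scaled: 0.006 m is 0.096, -0.002 m is -0.032.

```bash
echo '[[[0, -0.032, -0.024, 0.32, 0, 0, 0], [0, 0, 0, 0.48, 0, 0, 0], [0, 0, 0, 0.32, 0, 0, 0], [0, 0, 0, 0.096, 0, 0, 0], [0, 0, 0, 0, 0, 0, 0]]]' > mv.in && python3 shift.py mv.in; echo '[[[0, 0, 0, 0.064, 0, 0, 0], [0, 0, 0, 0, 0, 0, 0]]]' > mv.in && python3 shift.py mv.in
```

```text
time: 12.3
tool_pos: [0.5725, -0.2799, -0.0092]
tool_rot: [-0.0, -0.143, 0.99, 0.0]
contact_force: [-0.1, -0.1, -1.2]
gripper_width: 0.428
grasp_force: 62.0
time: 12.55
tool_pos: [0.573, -0.2805, -0.0121]
tool_rot: [0.0, -0.143, 0.99, -0.0]
contact_force: [0.0, -0.7, -0.9]
gripper_width: 0.433
grasp_force: 62.0
```

```bash
echo '[[[0, 0, 0, 0.048, 0, 0, 0], [0, 0, 0, 0, 0, 0, 0]]]' > mv.in && python3 shift.py mv.in; echo '[[[0, 0, 0, 0.032, 0, 0, 0], [0, 0, 0, 0, 0, 0, 0]]]' > mv.in && python3 shift.py mv.in
```

```text
time: 12.8
tool_pos: [0.5725, -0.2801, -0.0159]
tool_rot: [-0.0, -0.143, 0.99, 0.0]
contact_force: [0.6, -0.1, -1.8]
gripper_width: 0.432
grasp_force: 62.0
time: 13.05
tool_pos: [0.5728, -0.2804, -0.017]
tool_rot: [0.0, -0.143, 0.99, -0.0]
contact_force: [-2.3, 1.5, 3.9]
gripper_width: 0.428
grasp_force: 63.3
```

Contact came exactly where expected, so I'll release and rise.

Scaled: -0.02 m is -0.32.

```bash
echo '[[[0.5, 0, 0, 0, 0, 0, 0], [0.55, 0, 0, 0, 0, 0, 0], [0.62, 0, 0, 0, 0, 0, 0], [0.62, 0, 0, 0, 0, 0, 0], [0.62, 0, 0, -0.32, 0, 0, 0]]]' > mv.in && python3 shift.py mv.in; echo '[[[0.62, 0, 0, -0.8, 0, 0, 0], [0.5, 0, 0, -0.64, 0, 0, 0], [0.5, 0, 0, 0, 0, 0, 0], [0.5, 0, 0, 0, 0, 0, 0]]]' > mv.in && python3 shift.py mv.in; sed -i 's/(u,v)$/&/' cal.py; python3 cal.py; python3 to.py 0.5264 0.024 0.08 7.2
```

```text
time: 13.68
tool_pos: [0.571, -0.2792, 0.0008]
tool_rot: [-0.002, -0.143, 0.99, 0.001]
contact_force: [0.9, 0.1, -0.2]
gripper_width: 0.617
grasp_force: 0.0
time: 14.18
tool_pos: [0.5726, -0.2802, 0.0929]
tool_rot: [0.0, -0.143, 0.99, -0.0]
contact_force: [0.9, 0.5, -0.1]
gripper_width: 0.504
grasp_force: 0.0
pivot px (np.float64(255.0), np.float64(73.0)) xy [ 0.4854 -0.3068] max r 0.3782
0.04 bearing -179.9 180.0 mid 0.03 outer width 0.0001
0.05 bearing -137.2 169.9 mid 16.39 outer width 0.0472
0.06 bearing -121.9 154.7 mid 16.41 outer width 0.0839
0.07 bearing -113.4 146.2 mid 16.42 outer width 0.1121
0.08 bearing -107.7 140.5 mid 16.43 outer width 0.1375
0.1 bearing -100.3 133.1 mid 16.43 outer width 0.1841
0.12 bearing -95.5 128.3 mid 16.44 outer width 0.2282
t 14.225 rot [ 0.001  -0.001   0.1605] then [0.0071 0.3071 0.0116] joints [-0.57  0.18  1.68 -0.    1.28 -2.43] F [ 0.2  0.  -0.2] w 0.498 g 0.0
```

Scaled: 0.06 m is 0.96, 0.051 m is 0.816, 0.16 rad is 3.2.

```bash
echo '[[[0.75, 0, 0, 0, 0, 0, 3.2], [0.75, 0.016, 0.816, 0, 0, 0, 0], [0.75, 0.016, 0.96, 0, 0, 0, 0], [0.75, 0.016, 0.96, 0, 0, 0, 0], [0.75, 0.016, 0.96, 0, 0, 0, 0]]]' > mv.in && python3 shift.py mv.in; echo '[[[0.75, 0.048, 0.8, 0, 0, 0, 0], [0.75, 0, 0.416, 0, 0, 0, 0], [0.75, 0, 0, 0, 0, 0, 0], [0.75, 0, 0, 0, 0, 0, 0]]]' > mv.in && python3 shift.py mv.in; cat > rule.py <<'E'
from h import *
p=manip.camera_params("wrist"); im=np.ascontiguousarray(manip.grab_frame("wrist")[:,:,::-1])
t=np.ascontiguousarray(manip.grab_frame("top")[150:290,160:410,::-1])
h=np.array([.451,.0145]); a=np.radians(7.2); o=np.radians(8.9)
for b in (a-o,a,a+o):
    q=[[*h,.022],[*(h+.16*np.array([np.cos(b),np.sin(b)])),.022]]
    cv2.polylines(im,[proj("wrist",q,p).round().astype(int)],False,(0,255,0),1)
cv2.imwrite("pics/w6.png",np.vstack([im[40:],cv2.resize(t,(512,256),interpolation=cv2.INTER_CUBIC)]))
E
python3 rule.py; python3 to.py 0.5264 0.024 0.08 7.2
```

```text
time: 14.85
tool_pos: [0.5378, -0.0495, 0.0904]
tool_rot: [-0.001, -0.063, 0.998, 0.001]
contact_force: [0.6, 1.2, -0.6]
gripper_width: 0.753
grasp_force: 0.0
time: 15.35
tool_pos: [0.5265, 0.023, 0.0913]
tool_rot: [-0.001, -0.063, 0.998, -0.0]
contact_force: [0.0, -0.3, 0.7]
gripper_width: 0.752
grasp_force: 0.0
t 15.45 rot [-0.0001 -0.0008 -0.0009] then [0.0003 0.0016 0.0117] joints [-0.1  -0.08  1.94 -0.    1.27 -1.79] F [-0.3 -0.9 -0.1] w 0.751 g 0.0
```

View pics/w6.png

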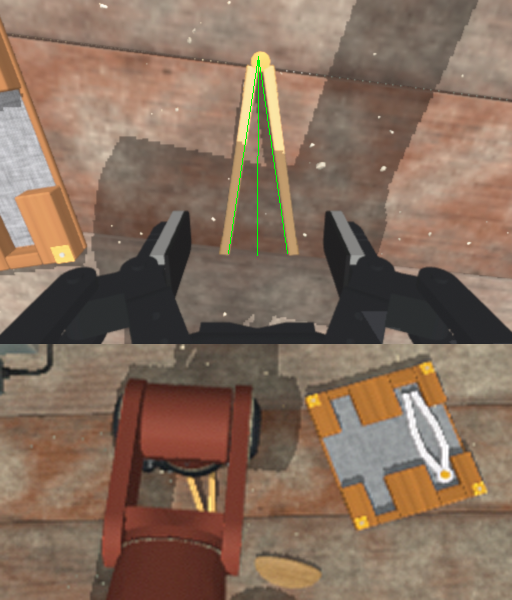

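The calipers lie shut in the wide bay, in the lower picture from (412,395) to (445,475). The rule's hinge is at (260,58) and its leaf ends are at (225,254) and (293,254), so it is centred between the open fingers. I'll go down and squeeze it.

Careful with the scale: shifts go in shares of 62.5 mm and turns go in units of 0.05 rad. That gives: 0.05 m is 0.8, 0.04 m is 0.64.

```bash
echo '[[[0.75, 0, 0.016, 0.8, 0, 0, 0], [0.75, 0, 0, 0.64, 0, 0, 0], [0.75, 0, 0, 0.304, 0, 0, 0], [0.75, 0, 0, 0, 0, 0, 0], [0.6, 0, 0, 0, 0, 0, 0]]]' > mv.in && python3 shift.py mv.in; echo '[[[0.5, 0, 0, 0, 0, 0, 0], [0.45, 0, 0, 0, 0, 0, 0], [0.4, 0, 0, 0, 0, 0, 0], [0.35, 0, 0, 0, 0, 0, 0], [0.3, 0, 0, 0, 0, 0, 0]]]' > mv.in && python3 shift.py mv.in; echo '[[[0.25, 0, 0, 0, 0, 0, 0], [0.2, 0, 0, 0, 0, 0, 0], [0.1, 0, 0, 0, 0, 0, 0], [0, 0, 0, 0, 0, 0, 0], [0, 0, 0, 0, 0, 0, 0]]]' > mv.in && python3 shift.py mv.in
```

```text
time: 16.08
tool_pos: [0.5285, 0.0241, -0.0151]
tool_rot: [0.001, -0.063, 0.998, -0.0]
contact_force: [-0.1, 0.3, -0.4]
gripper_width: 0.604
grasp_force: 0.0
time: 16.7
tool_pos: [0.5269, 0.0245, -0.0168]
tool_rot: [0.0, -0.063, 0.998, 0.0]
contact_force: [-0.6, 0.1, 1.4]
gripper_width: 0.301
grasp_force: 0.9
time: 17.32
tool_pos: [0.527, 0.0243, -0.0166]
tool_rot: [0.0, -0.063, 0.998, -0.0]
contact_force: [-0.9, -0.3, 5.0]
gripper_width: 0.183
grasp_force: 60.4
```

Scaled: -0.04 m is -0.64, -0.03 m is -0.48, -0.0805 rad is -1.61.

```bash
echo '[[[0, 0, 0, -0.32, 0, 0, 0], [0, 0, 0, -0.64, 0, 0, -1.6], [0, 0, 0, -0.48, 0, 0, -1.61], [0, 0, 0, 0, 0, 0, 0], [0, 0, 0, 0, 0, 0, 0]]]' > mv.in && python3 shift.py mv.in; python3 to.py 0.5464 -0.193 0.073 16.4
```

```text
time: 17.95
tool_pos: [0.5254, 0.0247, 0.0711]
tool_rot: [-0.002, -0.142, 0.99, 0.0]
contact_force: [-0.4, 0.1, -2.7]
gripper_width: 0.177
grasp_force: 59.8
t 17.95 rot [ 0.0013 -0.0029 -0.0007] then [ 0.0413 -0.2148 -0.0019] joints [-0.09 -0.05  1.96  0.    1.24 -1.95] F [-0.4  0.1 -2.7] w 0.177 g 59.8
```

```bash
echo '[[[0, 0.112, -0.56, 0, 0, 0, 0], [0, 0.16, -0.8, 0, 0, 0, 0], [0, 0.16, -0.8, 0, 0, 0, 0], [0, 0.144, -0.8, 0, 0, 0, 0], [0, 0.08, -0.48, 0, 0, 0, 0]]]' > mv.in && python3 shift.py mv.in; echo '[[[0, 0, 0, 0, 0, 0, 0], [0, 0, 0, 0, 0, 0, 0]]]' > mv.in && python3 shift.py mv.in; python3 over.py pics/w7.png; python3 - <<'E'
from h import *
c=np.array([.5591,-.2362]); a=np.radians(16.4); A=np.array([[np.cos(a),-np.sin(a)],[np.sin(a),np.cos(a)]])
s=manip.state(); t=np.array(s["tool_pos"]); z=t[2]+.0168+.022; print("tcp in case",A.T@(t[:2]-c),t[2],"top z",z)
im=cv2.imread("pics/w7.png"); hsv=cv2.cvtColor(im,cv2.COLOR_BGR2HSV); print(hsv[60:180:8,258].tolist())
print("expected hinge px",proj("wrist",[[*(c+A@[-.076,.045]),z]]))
E
```

```text
time: 18.58
tool_pos: [0.5467, -0.1948, 0.0702]
tool_rot: [-0.002, -0.141, 0.99, 0.001]
contact_force: [0.5, 0.0, -1.7]
gripper_width: 0.178
grasp_force: 59.8
time: 18.82
tool_pos: [0.547, -0.1922, 0.071]
tool_rot: [-0.001, -0.143, 0.99, 0.001]
contact_force: [-1.2, -0.6, -1.1]
gripper_width: 0.182
grasp_force: 59.8
tcp in case [0.00120333 0.04576748] 0.07150152488187414 top z 0.11030152488187414
[[13, 145, 158], [60, 255, 255], [120, 3, 91], [16, 50, 107], [19, 148, 223], [18, 150, 217], [18, 149, 210], [18, 150, 206], [16, 85, 144], [16, 81, 145], [16, 80, 146], [16, 78, 147], [15, 76, 148], [16, 76, 148], [15, 80, 147]]
expected hinge px [[253.81254855  97.99295547]]
```

View pics/w7.png

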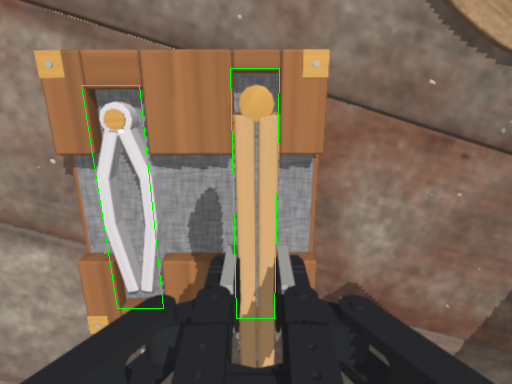

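The rule is shut and parallel to the narrow bay. Its hinge is at (257,102) against an expected (254,98), so it needs a 2 mm correction each way. The calipers lie inside their bay. I'll lower the rule.

Scaled: -0.002 m is -0.032, 0.002 m is 0.032.

```bash
echo '[[[0, 0.032, -0.032, 0.32, 0, 0, 0], [0, 0, 0, 0.48, 0, 0, 0], [0, 0, 0, 0.32, 0, 0, 0], [0, 0, 0, 0.08, 0, 0, 0], [0, 0, 0, 0, 0, 0, 0]]]' > mv.in && python3 shift.py mv.in; echo '[[[0, 0, 0, 0.048, 0, 0, 0], [0, 0, 0, 0, 0, 0, 0]]]' > mv.in && python3 shift.py mv.in; echo '[[[0, 0, 0, 0.032, 0, 0, 0], [0, 0, 0, 0, 0, 0, 0]]]' > mv.in && python3 shift.py mv.in
```

```text
time: 19.5
tool_pos: [0.547, -0.1956, -0.002]
tool_rot: [-0.0, -0.143, 0.99, 0.0]
contact_force: [0.8, 0.0, -0.9]
gripper_width: 0.181
grasp_force: 59.8
time: 19.75
tool_pos: [0.5475, -0.1961, -0.0041]
tool_rot: [0.001, -0.143, 0.99, -0.0]
contact_force: [-1.0, -0.1, -1.0]
gripper_width: 0.181
grasp_force: 59.8
time: 20.0
tool_pos: [0.547, -0.1958, -0.0068]
tool_rot: [-0.0, -0.143, 0.99, 0.0]
contact_force: [0.0, 0.1, -1.7]
gripper_width: 0.176
grasp_force: 59.8
```

```bash
echo '[[[0, 0, 0.016, 0.032, 0, 0, 0], [0, 0, 0, 0, 0, 0, 0]]]' > mv.in && python3 shift.py mv.in; echo '[[[0, 0, 0, 0.032, 0, 0, 0], [0, 0, 0, 0, 0, 0, 0]]]' > mv.in && python3 shift.py mv.in
```

```text
time: 20.25
tool_pos: [0.5465, -0.1947, -0.0091]
tool_rot: [-0.0, -0.143, 0.99, 0.0]
contact_force: [-0.0, 0.4, -1.1]
gripper_width: 0.18
grasp_force: 59.8
time: 20.5
tool_pos: [0.547, -0.195, -0.0106]
tool_rot: [0.0, -0.143, 0.99, -0.0]
contact_force: [-0.4, 0.4, 0.6]
gripper_width: 0.175
grasp_force: 59.9
```

Scaled: 0.001 m is 0.016.

```bash
echo '[[[0, 0, 0, 0.016, 0, 0, 0], [0, 0, 0, 0, 0, 0, 0]]]' > mv.in && python3 shift.py mv.in; echo '[[[0.2, 0, 0, 0, 0, 0, 0], [0.28, 0, 0, 0, 0, 0, 0], [0.4, 0, 0, 0, 0, 0, 0], [0.4, 0, 0, 0, 0, 0, 0], [0.4, 0, 0, -0.32, 0, 0, 0]]]' > mv.in && python3 shift.py mv.in; echo '[[[0.4, 0, 0, -0.8, 0, 0, 0], [0.4, 0, 0, -0.8, 0, 0, 0], [0.4, 0.8, 0.48, 0, 0, 0, 0], [0.4, 0.8, 0.48, 0, 0, 0, 0], [0.4, 0, 0, 0, 0, 0, 0]]]' > mv.in && python3 shift.py mv.in
```

```text
time: 20.75
tool_pos: [0.547, -0.195, -0.0106]
tool_rot: [-0.0, -0.143, 0.99, 0.0]
contact_force: [-3.4, 1.4, 6.6]
gripper_width: 0.177
grasp_force: 60.8
time: 21.38
tool_pos: [0.545, -0.194, 0.0068]
tool_rot: [-0.002, -0.143, 0.99, 0.001]
contact_force: [-0.1, 0.9, -0.2]
gripper_width: 0.398
grasp_force: 0.0
time: 22.0
tool_pos: [0.43, -0.1638, 0.1074]
tool_rot: [-0.001, -0.143, 0.99, 0.001]
contact_force: [0.4, -0.1, 0.3]
gripper_width: 0.4
grasp_force: 0.0
```

```bash
echo '[[[0.4, 0, 0.96, -0.16, 0, 0, 0], [0.4, 0, 0.96, 0, 0, 0, 0], [0.4, 0, 0.96, 0, 0, 0, 0], [0.4, 0, 0.96, 0, 0, 0, 0], [0.4, 0, 0, 0, 0, 0, 0]]]' > mv.in && python3 shift.py mv.in; echo '[[[0.4, 0, 0, 0, 0, 0, 0], [0.4, 0, 0, 0, 0, 0, 0]]]' > mv.in && python3 shift.py mv.in; python3 - <<'E'
from h import *
t=np.ascontiguousarray(manip.grab_frame("top")[:,:,::-1]); s=np.ascontiguousarray(manip.grab_frame("scene")[:,:,::-1])
cv2.imwrite("pics/end.png",np.vstack([cv2.resize(t[155:255,300:405],(630,600),interpolation=cv2.INTER_CUBIC)[:600]]))
hsv=cv2.cvtColor(t,cv2.COLOR_BGR2HSV)
c=np.array([.5591,-.2362]); a=np.radians(16.4); A=np.array([[np.cos(a),-np.sin(a)],[np.sin(a),np.cos(a)]])
for n,y0,z,L in (("cal",-.045,.021,((0,0,185),(180,40,255))),("rule",.045,.028,((15,90,130),(25,175,255)))):
    m=cv2.inRange(hsv,*L); v,u=np.nonzero(m); P=(ray("top",np.c_[u,v],z)[:,:2]-c)@A
    k=(abs(P[:,0])<.095)&(abs(P[:,1]-y0)<.022); P=P[k]; b=P[:,1]
    if n=="rule": P=P[abs(P[:,0])<.038]
    vx,vy,x0,yy=cv2.fitLine(P.astype(np.float32),cv2.DIST_HUBER,0,.001,.001).ravel()
    print(n,len(P),"x",P[:,0].min(),P[:,0].max(),"y",P[:,1].min(),P[:,1].max(),"mean",P.mean(0),"slope",vy/vx)
E
```

```text
time: 22.62
tool_pos: [0.3661, 0.0679, 0.1198]
tool_rot: [0.002, -0.147, 0.989, 0.0]
contact_force: [0.2, -0.4, 0.1]
gripper_width: 0.402
grasp_force: 0.0
time: 22.88
tool_pos: [0.3668, 0.0635, 0.1188]
tool_rot: [0.0, -0.142, 0.99, -0.0]
contact_force: [0.3, 0.7, 0.5]
gripper_width: 0.396
grasp_force: 0.0
cal 340 x -0.07442046752083448 0.06772324631318456 y -0.06511205359105474 -0.02584052850409483 mean [-0.00104679 -0.04547838] slope -0.007215419
rule 214 x -0.03779816384908244 0.03773223053904284 y 0.03401148652054643 0.05467452565978921 mean [-0.00024899  0.04429286] slope 0.0041739354
```

View pics/end.png

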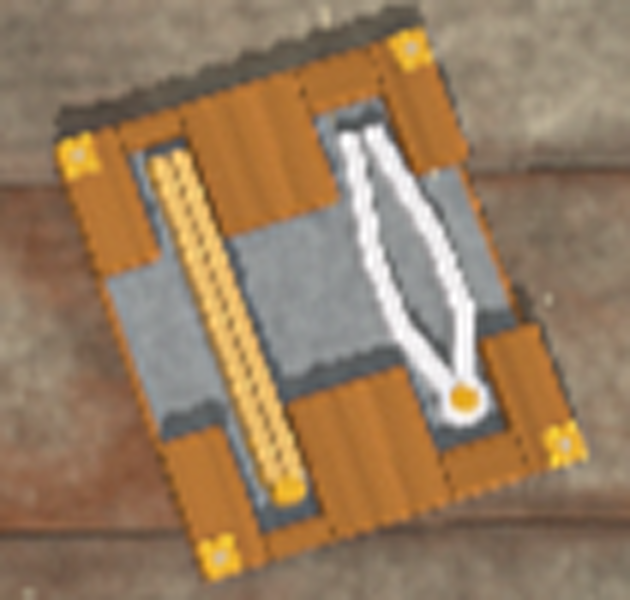

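Both things lie inside their bays in the last view. The calipers' pivot is at (464,398) and their tips at (360,135). The rule runs from (288,488) to (168,158). Both are shut and centred to about 1 mm, and the arm is clear, so I'll hand the job in.

```bash
python3 -c "
from plant import manip
print(manip.job_done())"
```

```text
the job is handed in; nothing more can be done
None
```

The job is handed in: in the last top view the rule and calipers lie folded shut and centred to about 1 mm in their bays, at about 23 of the 58 s; the hand-in call returned no verdict. The first caliper grasp closed on nothing because the fingertips sat about 25 mm behind the reported TCP (I corrected for that), and one set of three 3 mm lowering steps was run through a shell loop instead of being typed row by row as you asked.

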